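# Click the spice carousel home and stow the amber jar

### The arm

A 7-joint arm with a two-finger parallel gripper is mounted at the origin on the work surface. World frame = base frame: x ahead of the robot, y to its left, z up, the work surface at z = 0. Lengths are in mm, angles in rad, forces in N, time in s.
With the tool pointing down it reaches from about 425 to 950 mm from the base axis. Payload 4.7 kg.
Tool frame: the origin (TCP) lies at the very end of the fingers, on their centre line; the grasp point (between the pads) lies 19 mm behind it (robot.grasp_offset is the distance from the TCP to the grasp point, in mm); z points along the fingers, y is the line along which they close (so a half turn about z gives the same grasp; the last joint's range is limited). The gripper opens to 87 mm and grips with 3 to 60 N. Pads are 19 mm wide; open, the fingers measure 117 mm over their backs; the gripper's body (75 mm by 190 mm) begins 51 mm behind the grasp point.
Start: joints at [1.144, 0.469, -0.049, 1.532, 0.024, 1.141, -0.082], TCP at [261.536, -622.293, 222.573] pointing down, gripper open.
Joint ranges: [-2.59, 2.59], [-0.33, 1.99], [-1.39, 1.29], [0.1, 2.45], [-1.04, 4.18], [0.21, 1.99], [-2.66, 2.66]. Speed limits (rad/s): [2.57, 2.57, 3.14, 3.14, 3.14, 3.14, 3.14].

### API

Orientations are given as [roll, pitch, yaw] about the fixed x, y, z axes, in that order (R = Rz(yaw) Ry(pitch) Rx(roll)).
In Python, from bench import robot gives the robot as it stands.
- The arm moves only by the tool arm_command, never from a script. Its argument "rows" is a list of rows, each a list of 3 entries, a list of its own where there are three numbers: the shift along the world's x, y, z in units of 60 mm (1.0 is 60 mm), then the turn, a rotation vector about the world's x, y, z in rad, then the opening, from 0 (shut) to 1 (fully open). In form: [[[x, y, z], [rx, ry, rz], hand], ...]. A call has 1 to 5 rows; each row shifts and turns the commanded pose from where the row before left it; what a row does not reach is not made up. A row lasts 1/8 s, in which the tool goes at most 62.5 mm and 10.7 degrees, less where a joint would pass 70% of its speed; a pose out of reach is approached as far as the arm can. A call is refused whole if a number of a shift passes 1 or a number of a turn 0.188, either way. A call with a gripper value outside its range is refused whole. The fingers move at their own pace and stop on an object; "grip_force" is the grip in N (left out, the last holds). Time passes only in rows, so rows that do not move let the fingers close. It gives the time, the measured TCP pose, the force, the opening and the grip force at its end, in the units of the state.
- robot.read_state(): the state, without advancing time (a new reading comes with each control period).
- robot.read_camera(name): name is "side" or "top"; returns the picture (480x640x3 uint8, red, green, blue); there is no depth.
- robot.get_calibration(name): a dict with "mtx" (3x3 intrinsics, pixels), "origin" and "attitude" of the camera in the world. Camera axes: x right, y down, z forward; pixel columns grow to the right and rows downward; lengths in mm; the calibration is good to about 2 mm. A picture is of the moment at which its call begins. get_calibration takes no time and is no camera call.
- robot.hand_in(): hands the job in; it is judged then, once.
The state is a dict: "clock": time; "joint_pos": joint angles; "dq": joint speeds; "joint_torque": joint torques, N m; "tcp_pos": TCP position; "ee_rot": TCP orientation; "force": force on the tool from outside, world axes, zero at the start; "moment": the same for the moment, N m; "opening": finger opening in mm; "finger_force": force on a finger pad.
Only numpy, scipy, OpenCV 4.12 (cv2) and the standard library are available. Lean on these libraries where they do the work, as an engineer would, in place of code of your own. Each camera call takes 0.05 s, during which the arm holds its last target. There are 200 camera calls.

### The job

Push the spice carousel round anticlockwise by one of its black rubber-sleeved posts until it clicks into its catch with the empty cup at the yellow index mark, and keep it pressed firmly against its stop (about 12 N) for half a second; it is delicate, so never load it with more than 16 N. Then stand the amber jar with the black cap in the empty cup and let go, leaving the carousel clicked home and the other things on the sill where they are.

Things in the scene. Friction and masses are not known exactly. Their poses are not given: they have to be found in the camera images.
- carousel: fixed foot of the spice carousel: dark round board, 250 mm diameter, 12 mm thick, on the sill. Origin: on the turning axis, at sill height; z up. Its -x axis points to the yellow index mark on its edge (block 20 x 10 mm, 138 mm out at its far end, top 22 mm above the sill). 30 degrees anticlockwise from its +x axis, at its edge, a steel catch housing (out to 154 mm from the axis, 34 mm high).
- turntable (a joint): angle (rad) of the wooden turntable on the foot, growing anticlockwise seen from above. 0 = home: empty cup at the index mark, turntable against a stop. It starts 0.7 to 1.3 short of home (negative) and turns almost freely (0.6 N at a post; it coasts a little if struck). The stop is hard (under 0.1 mm per N): read the pressing force (the level push on the post), do not set it by position
- catch (a point): spring catch: steel roller at the foot's edge, 22 mm above the sill. At joint -0.10 a steel stud on the turntable's rim meets it; resistance rises to about 6 N at a post. Past -0.04 it snaps over, runs the turntable on to 0 ahead of the pusher and holds it there; short of -0.04 it pushes it back
- hub (a point): centre of the turntable's top face, on the turning axis, 30 mm above the sill. Disc of 230 mm diameter, 16 mm thick, about 1.6 kg with its two fixed jars (62 mm tall above the disc, 48 mm diameter, in steel cups 120 degrees to either side of the empty cup, axes 68 mm from the turning axis); brass hub cap 10 mm high
- pocket (a point): centre of the floor of the empty steel cup on the turntable, 30 mm above the sill, 68 mm from the turning axis: cup of 53 mm inner and 61 mm outer diameter, wall 18 mm high. At home it lies from the turning axis straight towards the index mark.
- post0 (a point): centre of the top of a black rubber-sleeved post with a brass top, standing on the turntable: 14 mm diameter, 40 mm tall (30 to 70 mm above the sill), 98 mm from the turning axis, on the far side from the empty cup (180 degrees from it)
- post1 (a point): top centre of the second, equal post: 60 degrees clockwise (from above) of the empty cup, 98 mm from the turning axis
- post2 (a point): top centre of the third, equal post: 60 degrees anticlockwise (from above) of the empty cup, 98 mm from the turning axis
- amber_jar: amber glass spice jar with a black twist cap, upright and loose on the sill: 45 mm diameter up to 56 mm, cap 39 mm diameter from 58 to 82 mm; 80 to 230 g. Origin: centre of its underside, z up. Nothing touches it within 30 mm
- green_jar: bystander: a jar of the same shape in green glass with a white cap; it may stand in the place nearer to or farther from the carousel
- mortar: bystander: grey volcanic stone mortar, 124 mm diameter, 75 mm high, with its pestle rising to 125 mm
- scoop: bystander: stainless measuring scoop, 48 mm diameter, 32 mm high, handle 85 mm
- dish: bystander: terracotta dish, 90 mm diameter, 28 mm high
- scraper: bystander: red silicone scraper, 220 mm long, lying flat
- oil_bottle: bystander: green glass oil bottle, 60 mm diameter, 190 mm tall

How it is judged:
By the outcome, as a careful person would: the job done as asked, in the order asked, and still so for the second after the job is handed in, with the robot touching nothing.
It also fails if it takes over 72 s, if anything falls off the work surface, if the arm or the gripper's body presses on something with over 40 N, if the wrist force passes 120 N, or if a joint passes its speed limit or range.

## Working session

There is one attempt and no reset: what is moved stays moved. The work goes in short steps, Python scripts to look and compute and a tool call to move; the robot and the scene stay as the last step left them, time stands still between calls to the robot, and variables do not carry over. Pictures are saved under pics/ and viewed, at most 12 in all, crops included, and the job is handed in when it is done.

Besides the shell and the picture viewer there is one more tool, called after "Emit:" in YAML: its name, and indented under it one key for each argument. arm_command: Moves the arm, as the interface text tells. Its arguments: {"type":"object","properties":{"rows":{"type":"array"},"grip_force":{"type":"number"}},"required":["rows"]}

```bash
mkdir -p pics; ls
python3 - <<'E'
from bench import robot
import cv2
for n in("top","side"):
    im=robot.read_camera(n); cv2.imwrite(f"pics/{n}0.png",im[:,:,::-1]); c=robot.get_calibration(n); print(n,c)
s=robot.read_state(); print(s)
E
```

```text
pics
top {'mtx': array([[544.75278959,   0.        , 313.76274543],
       [  0.        , 544.75278959, 239.76235837],
       [  0.        ,   0.        ,   1.        ]]), 'origin': array([ 375.14993784,  -13.1175297 , 1487.78573773]), 'attitude': array([-2.9659275 , -0.01076787, -1.58076764])}
side {'mtx': array([[557.13272182,   0.        , 326.85005271],
       [  0.        , 557.13272182, 235.34492183],
       [  0.        ,   0.        ,   1.        ]]), 'origin': array([ 332.73697432, 1148.5068647 ,  956.96741526]), 'attitude': array([-2.21044197, -0.0168343 , -2.89021879])}
{'clock': 0.1, 'joint_pos': array([ 1.14406306,  0.46937543, -0.04858923,  1.5335819 ,  0.02411023,
        1.14099479, -0.08229737]), 'dq': array([ 0.00041147, -0.00296353,  0.00059765, -0.00231644, -0.00079407,
       -0.00112146,  0.00063775]), 'joint_torque': array([ 3.80183101e-04, -5.09168851e+01, -8.11603200e-02, -2.36828703e+01,
       -6.14677789e-02,  3.44108313e-02,  8.01277201e-05]), 'tcp_pos': array([ 261.30572065, -621.78140483,  221.59133982]), 'ee_rot': array([-3.13982065e+00,  7.36129346e-05,  3.97864315e-01]), 'force': array([ 0.07470117, -0.25033214, -0.25547867]), 'moment': array([-0.01579364,  0.03114866,  0.05086114]), 'finger_force': 0.0, 'opening': 86.75839779549136}
```

View pics/top0.png

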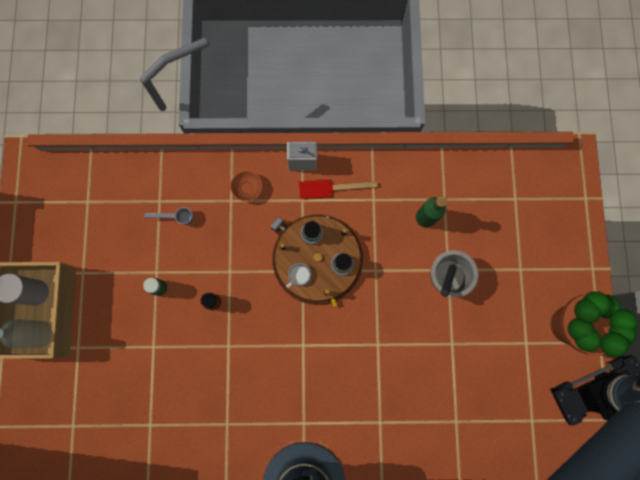

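View pics/side0.png

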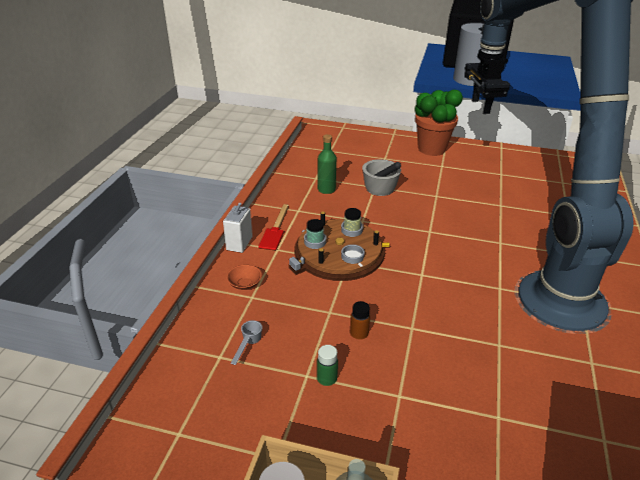

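The top view shows the hub at about (318,257), index mark (334,302), catch housing (277,225), empty cup (300,274), posts at about (345,232), (284,247) and (327,292), and the amber jar cap at (210,300). The side view shows the amber jar at (360,320) and the cup at (353,254).

```bash
cat > h.py <<'E'
import numpy as np,cv2
from scipy.spatial.transform import Rotation as R
from bench import robot
def cal(n):
    c=robot.get_calibration(n); return c["mtx"],np.array(c["origin"]),R.from_euler("xyz",c["attitude"]).as_matrix()
def ray(n,uv,z):
    K,o,A=cal(n); d=A@np.linalg.solve(K,[uv[0],uv[1],1]); return o+d*(z-o[2])/d[2]
def proj(n,p):
    K,o,A=cal(n); q=K@(A.T@(np.array(p)-o)); return q[:2]/q[2]
def blobs(mask,amin=5):
    n,l,s,c=cv2.connectedComponentsWithStats(mask.astype(np.uint8)); return [(c[i],s[i]) for i in range(1,n) if s[i,4]>=amin]
E
python3 - <<'E'
from h import *
im=cv2.imread("pics/top0.png"); hsv=cv2.cvtColor(im,cv2.COLOR_BGR2HSV)
c=im[200:320,190:380]; cv2.imwrite("pics/crop0.png",cv2.resize(c,None,fx=4,fy=4,interpolation=cv2.INTER_CUBIC))
def reg(m,x0,x1,y0,y1):
    o=np.zeros_like(m);o[y0:y1,x0:x1]=m[y0:y1,x0:x1];return o
H,S,V=cv2.split(hsv)
y=reg((H>18)&(H<35)&(S>140)&(V>110),260,375,205,315)
for b in blobs(y,3): print("yel",b[0],b[1][4],ray("top",b[0],30)[:2])
d=reg((V<50),195,380,205,325)
for b in blobs(d,8): print("dark",b[0],b[1], ray("top",b[0],80)[:2])
s=cv2.imread("pics/side0.png");hs=cv2.cvtColor(s,cv2.COLOR_BGR2HSV)
d=reg((hs[...,2]<45),280,400,205,345)
for b in blobs(d,8): print("sdark",b[0],b[1],ray("side",b[0],70)[:2])
cv2.imwrite("pics/scrop0.png",cv2.resize(s[200:350,280:410],None,fx=4,fy=4,interpolation=cv2.INTER_CUBIC))
E
```

```text
yel [344.2 230. ] 10 [ 660.12571903 -114.71118344]
yel [282. 245.] 9 [620.01489283  54.88173006]
yel [317.55555556 257.06666667] 45 [586.15981299 -41.1733492 ]
yel [326.61538462 291.38461538] 13 [493.29222407 -64.36270847]
yel [333.33333333 302.14814815] 27 [464.48154271 -81.86645762]
dark [283.90909091 224.72727273] [282 223   5   5  11] [665.76175486  47.53139717]
dark [311.66976744 229.60930233] [304 222  17  16 215] [652.07341534 -25.52684048]
dark [343.13063063 261.68468468] [335 254  17  17 222] [ 566.20003047 -106.77429043]
dark [346.2962963  289.92592593] [335 277  23  22  54] [ 492.54227548 -113.53248862]
dark [210.52941176 300.81447964] [202 294  19  15 221] [467.7635349  235.97130509]
sdark [352.3483871  213.59354839] [345 208  16  12 155] [ 571.17432339 -129.02914447]
sdark [316.22596154 223.87019231] [307 214  18  18 208] [656.01543202 -53.2418242 ]
sdark [375.78431373 238.25490196] [374 233   5  12  51] [486.48675276 -32.70944272]
sdark [320.80769231 257.01923077] [319 251   5  12  52] [606.70901411  83.19682635]
sdark [376.68181818 266.40909091] [370 260  13  13  22] [463.2799691  81.7509563]
sdark [360.65490196 310.16078431] [352 302  18  17 255] [470.6286797  243.93357369]
```

View pics/crop0.png

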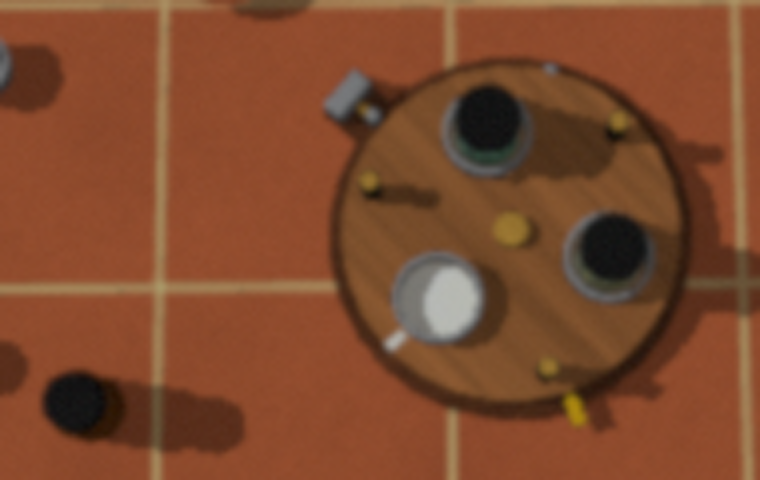

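View pics/scrop0.png

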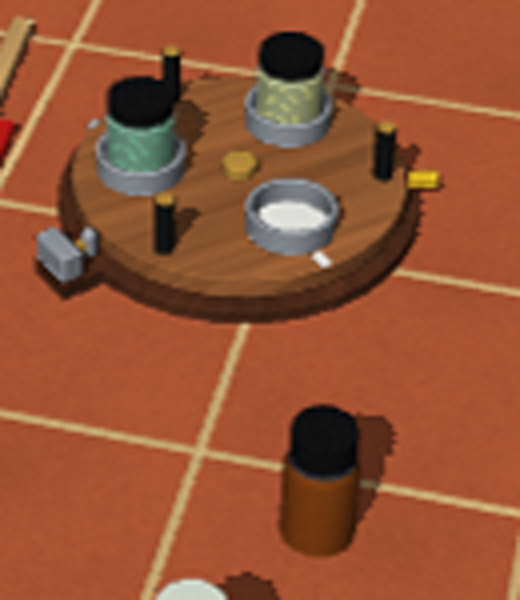

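The crops confirm it: the post tops in the top image are at about (344,230) for post0, (282,245) for post1 and (327,291) for post2. The cup with its white line is lower left and has to turn anticlockwise to the mark. The amber jar stands clear. Next I triangulate the key points.

```bash
cat >> h.py <<'E'
def tri(a,b):
    M=np.zeros((3,3));v=np.zeros(3)
    for n,uv in(("top",a),("side",b)):
        K,o,A=cal(n); d=A@np.linalg.solve(K,[uv[0],uv[1],1]); d/=np.linalg.norm(d); P=np.eye(3)-np.outer(d,d); M+=P; v+=P@o
    return np.linalg.solve(M,v)
E
python3 - <<'E'
from h import *
S=lambda x,y:(280+x/4,200+y/4)
T=lambda x,y:(190+x/4,200+y/4)
pr={"hub":(T(512,229),S(240,160),40),"p0":(T(617,121),S(172,50),70),"p1":(T(369,180),S(165,200),70),"p2":(T(548,367),S(386,128),70),"mark":(T(575,408),S(424,179),22),"capA":(T(76,402),S(324,424),82)}
for k,(a,b,z) in pr.items(): print(k,tri(a,b).round(1),"top",ray("top",a,z)[:2].round(1),"side",ray("side",b,z)[:2].round(1))
# cup rim via ring centre
print("cup",ray("top",T(438,299),48)[:2],ray("side",S(292,216),48)[:2])
print("tcp px",proj("top",robot.read_state()["tcp_pos"]),proj("side",robot.read_state()["tcp_pos"]))
h=(ray("top",pr["hub"][0],40))[:2]
for k in("p0","p1","p2","mark"):
    d=ray("top",pr[k][0],pr[k][2])[:2]-h; print(k,np.hypot(*d),np.degrees(np.arctan2(d[1],d[0])))
d=ray("top",T(438,299),48)[:2]-h; print("cup",np.hypot(*d),np.degrees(np.arctan2(d[1],d[0])))
E
```

```text
hub [585.  -42.2  37. ] top [584.2 -42.2] side [584.5 -38.4]
p0 [ 652.  -112.    69.8] top [ 651.6 -112. ] side [ 652.2 -111.8]
p1 [613.7  52.5  67.9] top [613.3  52.4] side [613.   55.1]
p2 [489.7 -64.   67.7] top [489.1 -63.9] side [489.7 -60.9]
mark [464.5 -83.8  15.2] top [465.4 -83.4] side [462.2 -74.8]
capA [469.9 240.1  79.3] top [468.5 239.6] side [470.7 242.9]
cup [536.57192125   7.61779666] [535.52262194  21.93358219]
tcp px [576.85569125 384.76136383] [480.23845942 106.94408048]
p0 97.10028103518763 -46.02242490310113
p1 98.89905782368763 72.89693389722291
p2 97.57348246764361 -167.10496547863573
mark 125.78701165985483 -160.88125043881513
cup 68.90293737147863 133.73402558072934
```

Emit:
arm_command:
  rows:
    - [[0.5,0.9,0],[0,0,-0.1],0]
    - [[0.5,0.9,0],[0,0,-0.1],0]
    - [[0.5,0.9,0],[0,0,-0.1],0]
    - [[0.5,0.9,0],[0,0,-0.1],0]
    - [[0.6,0.9,0],[0,0,-0.1],0]
  grip_force: 40

```text
clock: 0.72
tcp_pos: [416.5, -352.4, 222.4]
ee_rot: [-3.142, 0.0, -0.106]
force: [1.3, 0.2, 0.3]
opening: 45.2
finger_force: 0.0
```

Emit:
arm_command:
  rows:
    - [[0.5,0.9,0],[0,0,-0.1],0]
    - [[0.5,0.9,0],[0,0,-0.1],0]
    - [[0.5,0.9,0],[0,0,-0.1],0]
    - [[0.5,0.9,0],[0,0,-0.1],0]
    - [[0.6,0.9,0],[0,0,-0.1],0]

```text
clock: 1.35
tcp_pos: [571.2, -84.6, 222.4]
ee_rot: [3.141, 0.0, -0.606]
force: [1.5, -0.8, -0.1]
opening: 1.7
finger_force: 0.0
```

Emit:
arm_command:
  rows:
    - [[0.4,0.7,0],[0,0,0],0]
    - [[0.4,0.7,0],[0,0,0],0]
    - [[0.4,0.65,-0.5],[0,0,0],0]
    - [[0,0,-0.7],[0,0,0],0]
    - [[0,0,0],[0,0,0],0]

```text
clock: 1.98
tcp_pos: [639.9, 36.6, 146.6]
ee_rot: [3.136, 0.007, -0.601]
force: [0.5, -0.2, 0.8]
opening: 0.3
finger_force: 0.0
```

Run:
```python
from h import *
for n in("top","side"):
    cv2.imwrite(f"pics/{n}1.png",robot.read_camera(n)[:,:,::-1])
s=robot.read_state();print(s["tcp_pos"],s["joint_pos"],s["force"])
a=cv2.imread("pics/side1.png")[150:300,270:420];cv2.imwrite("pics/s1.png",cv2.resize(a,None,fx=4,fy=4,interpolation=2))
```

```text
[643.08057109  35.8411737  151.08316108] [ 0.00824933  0.49070163 -0.18025369  1.67833169  0.10241158  0.98178383
 -2.38236754] [0.23053411 0.00176112 0.37577721]
```

View pics/s1.png

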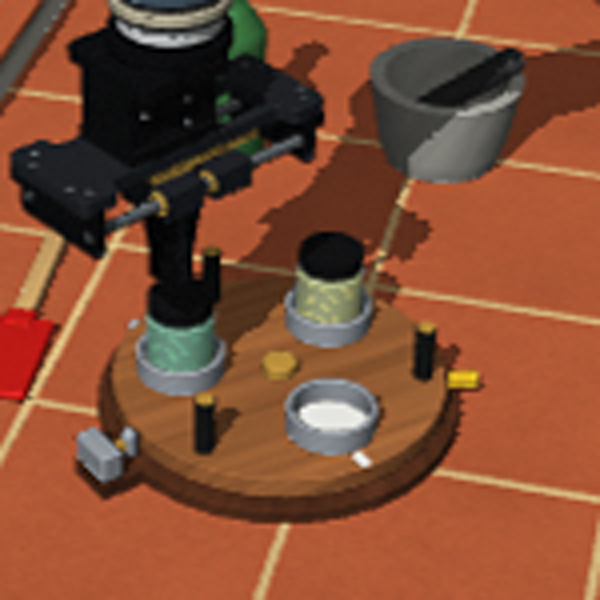

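The side view shows the shut fingers hanging above the gap clockwise of post1 (post top at crop (205,400)), clear of the catch housing at (100,455).

Emit:
arm_command:
  rows:
    - [[0,0,-0.6],[0,0,0],0]
    - [[0,0,-0.6],[0,0,0],0]
    - [[0,0,-0.5],[0,0,0.05],0]
    - [[0,0,-0.1],[0,0,0],0]
    - [[0,0,0],[0,0,0],0]

```text
clock: 2.7
tcp_pos: [644.2, 36.2, 44.4]
ee_rot: [-3.14, -0.002, -0.554]
force: [0.4, -0.6, 0.5]
opening: 0.8
finger_force: 0.0
```

Run:
```python
from h import *
s=robot.read_state();print(s["tcp_pos"],s["ee_rot"],s["force"],s["joint_pos"][6])
c=np.array([584.7,-41.4]);f=np.radians(np.arange(53,134,4))
P=np.c_[np.cos(f),np.sin(f)]*98
for i in range(len(f)-1): print(53+4*i,((P[i+1]-P[i])/60).round(3),(P[i]+c).round(1))
```

```text
[644.175579    36.22976903  44.35137996] [-3.14011566e+00 -2.34712435e-03 -5.53886821e-01] [ 0.36732797 -0.57044651  0.50434055] -2.36748937619287
53 [-0.093  0.065] [643.7  36.9]
57 [-0.098  0.059] [638.1  40.8]
61 [-0.102  0.052] [632.2  44.3]
65 [-0.105  0.045] [626.1  47.4]
69 [-0.108  0.037] [619.8  50.1]
73 [-0.11  0.03] [613.4  52.3]
77 [-0.112  0.022] [606.7  54.1]
81 [-0.113  0.014] [600.   55.4]
85 [-0.114  0.006] [593.2  56.2]
89 [-0.114 -0.002] [586.4  56.6]
93 [-0.114 -0.01 ] [579.6  56.5]
97 [-0.113 -0.018] [572.8  55.9]
101 [-0.111 -0.026] [566.   54.8]
105 [-0.109 -0.033] [559.3  53.3]
109 [-0.106 -0.041] [552.8  51.3]
113 [-0.103 -0.048] [546.4  48.8]
117 [-0.1   -0.055] [540.2  45.9]
121 [-0.096 -0.062] [534.2  42.6]
125 [-0.091 -0.069] [528.5  38.9]
129 [-0.086 -0.075] [523.   34.8]
```

Emit:
arm_command:
  rows:
    - [[-0.09,0.065,0],[0,0,0],0]
    - [[-0.05,0.03,0],[0,0,0.06],0]
    - [[-0.05,0.03,0],[0,0,0.03],0]
    - [[-0.05,0.03,0],[0,0,0.04],0]
    - [[-0.05,0.025,0],[0,0,0.03],0]

```text
clock: 3.32
tcp_pos: [626.0, 47.6, 43.2]
ee_rot: [-3.141, -0.002, -0.391]
force: [0.7, -0.1, -0.2]
opening: 0.2
finger_force: 0.4
```

Emit:
arm_command:
  rows:
    - [[-0.105,0.045,0],[0,0,0.07],0]
    - [[-0.11,0.035,0],[0,0,0.07],0]
    - [[-0.11,0.03,0],[0,0,0.07],0]
    - [[-0.11,0.02,0],[0,0,0.07],0]
    - [[-0.11,0.015,0],[0,0,0.07],0]

```text
clock: 3.95
tcp_pos: [593.1, 56.0, 42.9]
ee_rot: [3.141, -0.001, -0.039]
force: [1.8, -0.7, 0.8]
opening: 0.6
finger_force: 0.6
```

```bash
cat > m.py <<'E'
from h import *
import sys
im=robot.read_camera("top")[:,:,::-1].copy(); cv2.imwrite(f"pics/{sys.argv[1]}.png",im)
s=robot.read_state();print(s["clock"],s["tcp_pos"].round(1),s["ee_rot"].round(3),s["force"].round(2))
H,S,V=cv2.split(cv2.cvtColor(im,cv2.COLOR_BGR2HSV)); m=np.zeros_like(H,bool); m[205:315,260:375]=((H>18)&(H<35)&(S>140)&(V>110))[205:315,260:375]
c=np.array([584.7,-41.4])
for b in blobs(m,3):
    p=ray("top",b[0],70)[:2];d=p-c; print(b[0].round(1),b[1][4],p.round(1),np.hypot(*d).round(1),np.degrees(np.arctan2(d[1],d[0])).round(1)%360)
E
python3 m.py t2
```

```text
4.0 [591.8  56.1  42.7] [ 3.141e+00  1.000e-03 -3.800e-02] [-0.99 -0.02 -0.11]
[332.5 221.8] 13 [674.6 -81.1] 98.3 336.2
[339.7 285.5] 14 [505.1 -97.3] 97.3 215.1
[333.2 301.8] 31 [462.9 -79.5] 127.6 197.4
```

Emit:
arm_command:
  rows:
    - [[-0.11,0.005,0],[0,0,0.07],0]
    - [[-0.11,0,0],[0,0,0.07],0]
    - [[-0.11,-0.01,0],[0,0,0.07],0]
    - [[-0.11,-0.02,0],[0,0,0.07],0]
    - [[-0.11,-0.025,0],[0,0,0.07],0]

```text
clock: 4.62
tcp_pos: [560.2, 53.1, 42.7]
ee_rot: [3.141, -0.001, 0.309]
force: [1.7, 0.0, -0.2]
opening: 0.3
finger_force: 0.6
```

Emit:
arm_command:
  rows:
    - [[-0.11,-0.03,0],[0,0,0.07],0]
    - [[-0.05,-0.02,0],[0,0,0.035],0]
    - [[-0.05,-0.02,0],[0,0,0.035],0]
    - [[-0.05,-0.025,0],[0,0,0.035],0]
    - [[-0.05,-0.025,0],[0,0,0.035],0]

```text
clock: 5.25
tcp_pos: [541.1, 46.1, 42.6]
ee_rot: [-3.142, -0.0, 0.52]
force: [1.4, 0.7, 0.9]
opening: 0.4
finger_force: 0.4
```

```bash
python3 m.py t3
```

```text
5.3 [540.4  45.7  42.5] [-3.141e+00  1.000e-03  5.200e-01] [ 0.05  0.34 -0.54]
[312.6 218.8] 12 [683.2 -28.3] 99.4 7.6
[333.3 302. ] 29 [462.4 -80. ] 128.2 197.5
```

Emit:
arm_command:
  rows:
    - [[-0.03,-0.016,0],[0,0,0.02],0]
    - [[-0.03,-0.016,0],[0,0,0.02],0]
    - [[-0.03,-0.017,0],[0,0,0.02],0]
    - [[-0.03,-0.018,0],[0,0,0.02],0]
    - [[-0.01,-0.006,0],[0,0,0.01],0]

```text
clock: 5.92
tcp_pos: [533.2, 41.5, 42.5]
ee_rot: [-3.142, 0.0, 0.608]
force: [1.2, 0.2, -0.3]
opening: -0.0
finger_force: 0.3
```

Emit:
arm_command:
  rows:
    - [[-0.015,-0.009,0],[0,0,0.01],0]
    - [[-0.015,-0.01,0],[0,0,0.01],0]

```text
clock: 6.18
tcp_pos: [531.6, 40.5, 42.6]
ee_rot: [3.141, -0.0, 0.628]
force: [-0.0, -0.4, -0.2]
opening: 0.4
finger_force: 0.4
```

Emit:
arm_command:
  rows:
    - [[-0.015,-0.01,0],[0,0,0.01],0]
    - [[-0.015,-0.01,0],[0,0,0.01],0]

```text
clock: 6.42
tcp_pos: [529.8, 39.2, 42.6]
ee_rot: [3.141, -0.0, 0.648]
force: [0.5, 0.5, 1.1]
opening: -0.1
finger_force: 0.4
```

Emit:
arm_command:
  rows:
    - [[-0.014,-0.01,0],[0,0,0.01],0]
    - [[-0.014,-0.01,0],[0,0,0.01],0]

```text
clock: 6.68
tcp_pos: [528.1, 38.0, 42.6]
ee_rot: [3.141, -0.0, 0.668]
force: [0.6, 0.2, -0.5]
opening: 0.5
finger_force: 0.4
```

Emit:
arm_command:
  rows:
    - [[-0.014,-0.01,0],[0,0,0.01],0]
    - [[-0.014,-0.01,0],[0,0,0.01],0]

```text
clock: 6.92
tcp_pos: [526.4, 36.8, 42.6]
ee_rot: [3.141, -0.0, 0.688]
force: [0.1, 0.3, -0.0]
opening: 0.6
finger_force: 0.4
```

```bash
python3 m.py t4
```

```text
6.975 [526.2  36.7  42.6] [3.141 0.    0.689] [ 0.84  0.13 -0.17]
[306.5 220.5] 12 [678.8 -12.1] 98.6 17.3
[354.5 262.7] 14 [ 564.6 -137.3] 97.9 258.1
```

Emit:
arm_command:
  rows:
    - [[-0.013,-0.01,0],[0,0,0.01],0]
    - [[-0.013,-0.01,0],[0,0,0.01],0]

```text
clock: 7.22
tcp_pos: [524.9, 35.7, 42.6]
ee_rot: [3.141, -0.0, 0.709]
force: [0.6, 0.3, -0.6]
opening: 0.5
finger_force: 0.4
```

Emit:
arm_command:
  rows:
    - [[-0.013,-0.01,0],[0,0,0.01],0]

```text
clock: 7.35
tcp_pos: [524.1, 35.0, 42.6]
ee_rot: [3.141, -0.0, 0.718]
force: [0.6, -0.2, 0.1]
opening: 0.1
finger_force: 0.4
```

Emit:
arm_command:
  rows:
    - [[-0.013,-0.01,0],[0,0,0.01],0]

```text
clock: 7.48
tcp_pos: [523.7, 34.7, 42.7]
ee_rot: [3.141, -0.001, 0.729]
force: [3.2, 0.4, -1.5]
opening: 0.5
finger_force: 1.3
```

```bash
python3 m.py t5
python3 - <<'E'
from h import *
for a in(0,):
  c=ray("top",(190+350/4,200+97/4),34)[:2]-[584.7,-41.4]; print("housing",np.hypot(*c),np.degrees(np.arctan2(c[1],c[0])))
cv2.imwrite("pics/t5c.png",cv2.resize(cv2.imread("pics/t5.png")[195:320,240:390],None,fx=4,fy=4,interpolation=2))
E
```

```text
7.525 [523.7  34.7  42.6] [ 3.141e+00 -1.000e-03  7.290e-01] [ 1.61  0.46 -0.87]
[305.  220.8] 10 [678.1  -8.1] 99.1 19.6
[354.4 261.6] 15 [ 567.5 -137.1] 97.2 259.8
housing 142.1523968685761 49.65970322052462
```

View pics/t5c.png

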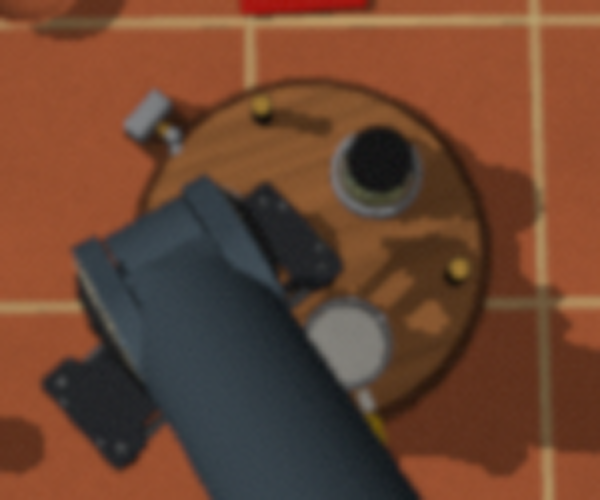

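Two posts read about 19.7°, which matches home from the housing (49.7° − 30°) and the mark (19.1°). In the picture the cup's white line (370,400) points at the yellow mark (378,428). It's at or very near home, so I now press in small steps.

Emit:
arm_command:
  rows:
    - [[-0.006,-0.005,0],[0,0,0],0]
    - [[0,0,0],[0,0,0],0]

```text
clock: 7.78
tcp_pos: [523.6, 34.7, 42.7]
ee_rot: [3.141, -0.002, 0.728]
force: [3.4, 1.6, -3.0]
opening: 0.6
finger_force: 2.0
```

Emit:
arm_command:
  rows:
    - [[-0.006,-0.005,0],[0,0,0],0]
    - [[0,0,0],[0,0,0],0]

```text
clock: 8.02
tcp_pos: [523.6, 34.7, 42.7]
ee_rot: [3.141, -0.003, 0.728]
force: [5.0, 2.5, -3.6]
opening: 0.4
finger_force: 2.7
```

Emit:
arm_command:
  rows:
    - [[-0.006,-0.005,0],[0,0,0],0]
    - [[0,0,0],[0,0,0],0]

```text
clock: 8.28
tcp_pos: [523.6, 34.7, 42.8]
ee_rot: [3.141, -0.004, 0.728]
force: [5.5, 4.1, -4.8]
opening: 0.7
finger_force: 3.2
```

Emit:
arm_command:
  rows:
    - [[-0.006,-0.005,-0.01],[0,0,0],0]
    - [[0,0,0],[0,0,0],0]

```text
clock: 8.52
tcp_pos: [523.6, 34.7, 42.7]
ee_rot: [3.141, -0.004, 0.729]
force: [4.9, 3.5, -2.1]
opening: 0.3
finger_force: 3.0
```

Emit:
arm_command:
  rows:
    - [[-0.006,-0.005,-0.01],[0,0,0],0]
    - [[0,0,0],[0,0,0],0]

```text
clock: 8.78
tcp_pos: [523.6, 34.7, 42.6]
ee_rot: [3.14, -0.005, 0.729]
force: [4.9, 3.6, 1.0]
opening: 0.6
finger_force: 2.9
```

Emit:
arm_command:
  rows:
    - [[-0.008,-0.006,-0.002],[0,0,0],0]
    - [[0,0,0],[0,0,0],0]

```text
clock: 9.02
tcp_pos: [523.6, 34.7, 42.6]
ee_rot: [3.14, -0.006, 0.729]
force: [5.2, 4.1, 1.1]
opening: 0.3
finger_force: 3.4
```

Emit:
arm_command:
  rows:
    - [[-0.008,-0.006,-0.003],[0,0,0],0]
    - [[0,0,0],[0,0,0],0]

```text
clock: 9.28
tcp_pos: [523.6, 34.7, 42.6]
ee_rot: [3.14, -0.007, 0.729]
force: [5.6, 4.8, 1.8]
opening: 0.5
finger_force: 3.8
```

Run:
```python
from h import *
for i in range(4):
    robot.read_camera("top"); s=robot.read_state(); print(s["force"].round(1),np.hypot(*s["force"][:2]).round(1),s["tcp_pos"].round(1))
```

```text
[5.4 5.3 1.6] 7.6 [523.7  34.7  42.6]
[5.8 4.3 1.6] 7.3 [523.6  34.7  42.6]
[5.6 5.5 2. ] 7.9 [523.7  34.7  42.6]
[6.  4.3 1.5] 7.3 [523.7  34.7  42.6]
```

Emit:
arm_command:
  rows:
    - [[-0.012,-0.009,0],[0,0,0],0]
    - [[0,0,0],[0,0,0],0]

```text
clock: 9.72
tcp_pos: [523.6, 34.7, 42.7]
ee_rot: [3.139, -0.009, 0.729]
force: [7.8, 5.7, -0.8]
opening: 0.1
finger_force: 4.7
```

Emit:
arm_command:
  rows:
    - [[-0.01,-0.008,-0.003],[0,0,0],0]
    - [[0,0,0],[0,0,0],0]

```text
clock: 9.98
tcp_pos: [523.6, 34.6, 42.7]
ee_rot: [3.139, -0.011, 0.73]
force: [7.5, 5.5, -0.1]
opening: 0.1
finger_force: 5.2
```

Level push is about 9.5 N.

Emit:
arm_command:
  rows:
    - [[-0.012,-0.009,0],[0,0,0],0]
    - [[0,0,0],[0,0,0],0]

```text
clock: 10.22
tcp_pos: [523.6, 34.7, 42.7]
ee_rot: [3.139, -0.013, 0.73]
force: [10.0, 7.6, -2.1]
opening: 0.4
finger_force: 6.1
```

Emit:
arm_command:
  rows:
    - [[-0.006,-0.004,-0.003],[0,0,0],0]
    - [[0,0,0],[0,0,0],0]

```text
clock: 10.48
tcp_pos: [523.7, 34.7, 42.7]
ee_rot: [3.139, -0.014, 0.73]
force: [9.8, 7.5, -1.4]
opening: 1.0
finger_force: 6.3
```

Run:
```python
from h import *
F=[]
for i in range(4):
    robot.read_camera("top"); s=robot.read_state(); F.append(s["force"])
F=np.mean(F,0);print(F.round(1),np.hypot(*F[:2]).round(1),s["clock"],s["tcp_pos"].round(1))
```

```text
[10.3  8.1 -2.2] 13.1 10.675 [523.6  34.7  42.7]
```

Emit:
arm_command:
  rows:
    - [[0.003,0.002,0],[0,0,0],0]
    - [[0,0,0],[0,0,0],0]

```text
clock: 10.92
tcp_pos: [523.7, 34.7, 42.7]
ee_rot: [3.139, -0.013, 0.73]
force: [9.5, 6.2, -1.6]
opening: 0.1
finger_force: 6.1
```

Emit:
arm_command:
  rows:
    - [[0,0,0],[0,0,0],0]
    - [[0,0,0],[0,0,0],0]

```text
clock: 11.18
tcp_pos: [523.6, 34.7, 42.7]
ee_rot: [3.139, -0.013, 0.73]
force: [9.1, 6.8, -1.6]
opening: 0.5
finger_force: 6.1
```

Emit:
arm_command:
  rows:
    - [[0,0,0],[0,0,0],0]
    - [[0,0,0],[0,0,0],0]

```text
clock: 11.42
tcp_pos: [523.6, 34.7, 42.7]
ee_rot: [3.139, -0.013, 0.73]
force: [9.4, 7.5, -2.0]
opening: 0.7
finger_force: 6.1
```

Emit:
arm_command:
  rows:
    - [[0,0,0],[0,0,0],0]
    - [[0,0,0],[0,0,0],0]

```text
clock: 11.68
tcp_pos: [523.6, 34.7, 42.7]
ee_rot: [3.139, -0.013, 0.73]
force: [9.8, 7.1, -1.7]
opening: 0.5
finger_force: 6.1
```

Emit:
arm_command:
  rows:
    - [[0.1,0.08,0],[0,0,0],0]
    - [[0.2,0.15,0],[0,0,0],0]
    - [[0.1,0.08,0.5],[0,0,0],0]
    - [[0,0,1],[0,0,0],0.3]
    - [[0,0.3,0.6],[0,0,0],0.7]

```text
clock: 12.3
tcp_pos: [542.8, 66.1, 168.6]
ee_rot: [3.141, 0.001, 0.725]
force: [0.6, 0.1, -0.9]
opening: 13.0
finger_force: 0.0
```

Emit:
arm_command:
  rows:
    - [[-0.4,0.9,0],[0,0,0],0.75]
    - [[-0.4,0.9,0],[0,0,0],0.75]
    - [[-0.4,0.8,0],[0,0,0],0.75]
    - [[0,0,0],[0,0,0],0.75]

```text
clock: 12.8
tcp_pos: [467.3, 227.6, 166.9]
ee_rot: [-3.14, 0.001, 0.737]
force: [-0.3, -0.2, 1.1]
opening: 52.3
finger_force: 0.0
```

```bash
python3 m.py t6
python3 - <<'E'
from h import *
s=robot.read_camera("side")[:,:,::-1]; cv2.imwrite("pics/s6.png",s)
t=cv2.imread("pics/t6.png")
cv2.imwrite("pics/t6c.png",np.hstack([cv2.resize(t[200:320,190:380],(570,360),interpolation=2)]))
H,S,V=cv2.split(cv2.cvtColor(t,cv2.COLOR_BGR2HSV)); m=np.zeros_like(H,bool); m[205:320,260:375]=((H>18)&(H<35)&(S>140)&(V>110))[205:320,260:375]
for b in blobs(m,3):
    if 325<b[0][0]<340 and b[0][1]>295: print("mark",b[0])
E
```

```text
12.85 [468.9 224.7 166.5] [-3.141e+00  2.000e-03  7.320e-01] [ 1.04 -0.3  -1.23]
[305.  220.8] 10 [678.1  -8.1] 99.1 19.6
[320.6 257.6] 5 [578.9 -48.4] 9.1 230.3
[354.4 262.1] 11 [ 566.2 -136.9] 97.3 259.1
[293.5 283.5] 12 [511.4  23.1] 97.6 138.7
[334.1 302.8] 9 [460.4 -82. ] 130.8 198.1
mark [334.11111111 302.77777778]
```

View pics/t6c.png

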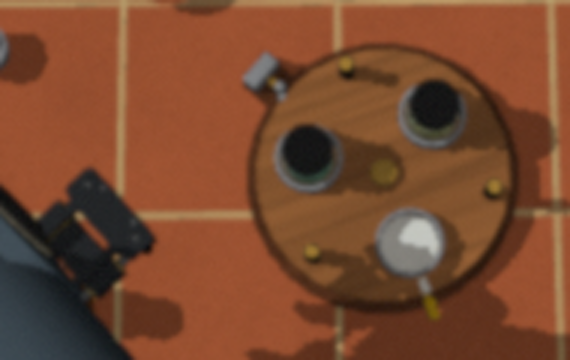

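The turntable stays home after release: posts at about 19.6°, 259.1° and 138.7°, and the cup's white line meets the yellow mark at crop (430,290). Next is the jar.

Emit:
arm_command:
  rows:
    - [[0.01,0.26,0],[0,0,0],0.8]
    - [[0,0,-0.5],[0,0,0],0.8]
    - [[0,0,-0.7],[0,0,0],0.8]
    - [[0,0,-0.5],[0,0,0],0.8]
    - [[0,0,-0.2],[0,0,0],0.8]

```text
clock: 13.52
tcp_pos: [470.6, 237.9, 50.9]
ee_rot: [-3.141, 0.003, 0.726]
force: [-0.7, -0.4, 0.2]
opening: 69.7
finger_force: 0.0
```

Emit:
arm_command:
  rows:
    - [[0,0,0],[0,0,0],0.8]
    - [[0,0,0],[0,0,0],0.8]

```text
clock: 13.78
tcp_pos: [471.9, 239.4, 53.8]
ee_rot: [3.141, -0.002, 0.727]
force: [-0.4, -1.1, 0.1]
opening: 69.8
finger_force: 0.0
```

Run:
```python
from h import *
s=robot.read_camera("side")[:,:,::-1]; cv2.imwrite("pics/s7.png",s)
cv2.imwrite("pics/s7c.png",cv2.resize(s[235:355,290:430],None,fx=5,fy=5,interpolation=2)); st=robot.read_state();print(st["tcp_pos"],st["force"],st["opening"])
a=np.array(proj("side",st["tcp_pos"]));print("tcp in crop",(a-[290,235])*5)
```

```text
[471.89322171 239.32600326  53.95238423] [ 0.30650153 -0.2158729   0.49592255] 69.61330205179752
tcp in crop [350.73290722 393.7749377 ]
```

View pics/s7c.png

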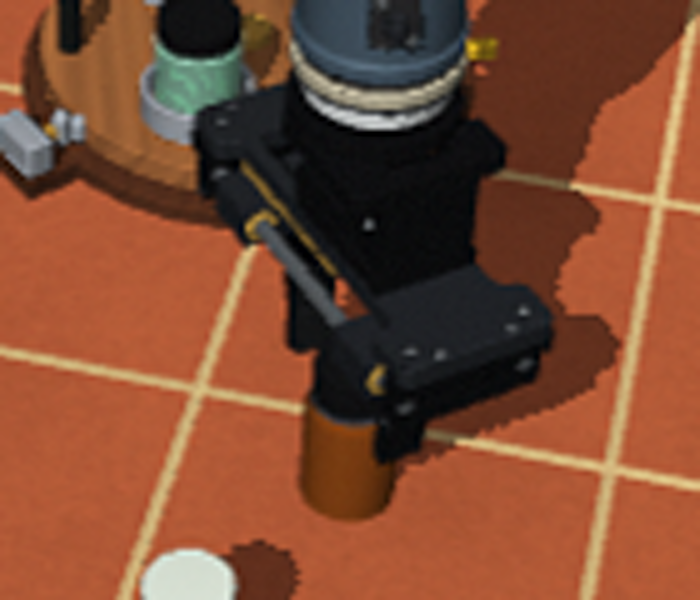

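The fingers stand on either side of the black cap: jar body spans crop x 300–393, the TCP projects to about (351,394).

Emit:
arm_command:
  rows:
    - [[-0.035,0.01,-0.03],[0,0,0],0.6]
    - [[0,0,0],[0,0,0],0.4]
    - [[0,0,0],[0,0,0],0.2]
    - [[0,0,0],[0,0,0],0.2]
    - [[0,0,0],[0,0,0],0.2]
  grip_force: 15

```text
clock: 14.45
tcp_pos: [468.7, 240.0, 51.1]
ee_rot: [-3.141, -0.001, 0.728]
force: [-0.5, 1.5, 1.6]
opening: 44.1
finger_force: 15.0
```

Emit:
arm_command:
  rows:
    - [[0,0,0],[0,0,0],0.2]
    - [[0,0,0],[0,0,0],0.2]

```text
clock: 14.7
tcp_pos: [468.7, 239.9, 51.1]
ee_rot: [-3.141, -0.001, 0.728]
force: [-1.6, 1.4, 3.6]
opening: 44.2
finger_force: 15.0
```

The fingers closed on the top 5 mm of the glass (44 mm). I'll regrip lower, squarely on the body.

Emit:
arm_command:
  rows:
    - [[0,0,0],[0,0,0],0.65]
    - [[0,0,0],[0,0,0],0.65]
    - [[0,0,-0.14],[0,0,0],0.65]
    - [[0,0,-0.14],[0,0,0],0.65]
    - [[0,0,0],[0,0,0],0.4]

```text
clock: 15.32
tcp_pos: [468.2, 238.8, 33.0]
ee_rot: [-3.141, 0.002, 0.728]
force: [0.5, 0.4, 0.7]
opening: 52.3
finger_force: 0.0
```

Emit:
arm_command:
  rows:
    - [[0,0,0],[0,0,0],0.3]
    - [[0,0,0],[0,0,0],0.3]
    - [[0,0,0],[0,0,0],0.3]
    - [[0,0,0],[0,0,0],0.3]

```text
clock: 15.82
tcp_pos: [468.8, 239.2, 34.1]
ee_rot: [3.141, 0.0, 0.728]
force: [-0.8, 0.2, -2.5]
opening: 44.4
finger_force: 15.0
```

Emit:
arm_command:
  rows:
    - [[0,0,0.3],[0,0,0],0.3]
    - [[0,0,0.6],[0,0,0],0.3]
    - [[0,0,0.3],[0,0,0],0.3]
    - [[0,0,0],[0,0,0],0.3]
    - [[0,0,0],[0,0,0],0.3]

```text
clock: 16.45
tcp_pos: [468.3, 238.7, 105.4]
ee_rot: [3.142, 0.002, 0.728]
force: [-0.7, -0.6, -2.6]
opening: 44.3
finger_force: 15.0
```

Emit:
arm_command:
  rows:
    - [[0,0,0.4],[0,0,0],0.3]
    - [[0.1,-0.6,0.3],[0,0,0],0.3]
    - [[0.15,-0.9,0],[0,0,0],0.3]
    - [[0.15,-0.9,0],[0,0,0],0.3]
    - [[0.15,-0.9,0],[0,0,0],0.3]

```text
clock: 17.08
tcp_pos: [501.1, 39.5, 146.9]
ee_rot: [-3.14, 0.002, 0.728]
force: [1.1, 0.4, -1.9]
opening: 44.7
finger_force: 15.0
```

Emit:
arm_command:
  rows:
    - [[0.15,-0.9,0],[0,0,0],0.3]
    - [[0.15,-0.8,0],[0,0,0],0.3]
    - [[0,0,0],[0,0,0],0.3]
    - [[0,0,0],[0,0,0],0.3]
    - [[0,0,0],[0,0,0],0.3]

```text
clock: 17.7
tcp_pos: [519.3, -58.9, 147.6]
ee_rot: [-3.14, 0.0, 0.731]
force: [-1.2, 0.5, -2.9]
opening: 44.9
finger_force: 15.0
```

Run:
```python
from h import *
s=robot.read_camera("side")[:,:,::-1].copy(); cv2.imwrite("pics/s8.png",s); st=robot.read_state();p=st["tcp_pos"];print(p,st["ee_rot"],st["opening"],st["clock"])
H,S,V=cv2.split(cv2.cvtColor(s,cv2.COLOR_BGR2HSV)); m=(H>7)&(H<20)&(S>180)&(V>40)&(V<170)
m[:150]=0;m[280:]=0;m[:,:320]=0;m[:,390:]=0
for b in blobs(m,40): print(b)
for z in(p[2]-34,p[2]-10): print("axis",z,proj("side",[p[0],p[1],z]))
for z in(30,48): print("cup exp",proj("side",[520.5,-63.9,z]))
c=s[150:290,300:440]; cv2.imwrite("pics/s8c.png",cv2.resize(c,None,fx=4,fy=4,interpolation=2))
print("cup top z48",ray("top",(190+410/3,200+243/3),48))
```

```text
[519.48297496 -58.9866238  147.86439792] [-3.14085898e+00  1.07943010e-04  7.30589372e-01] 44.68563013316123 17.75
(array([364.10344828, 212.77931034]), array([357, 200,  19,  24, 290], dtype=int32))
axis 113.86439791865186 [366.47440024 217.31508629]
axis 137.86439791865186 [367.01521773 209.82050573]
cup exp [364.65101509 241.29804022]
cup exp [365.02841693 236.05898886]
cup top z48 [519.31229004 -64.25325073  48.        ]
```

View pics/s8c.png

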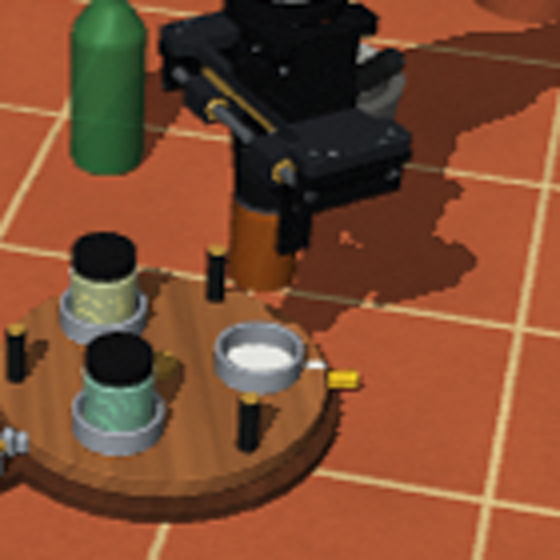

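The side view shows the jar held upright; its base is centred at about crop x 263, and the cup ring centre is (260,345), matching the predicted cup position.

Emit:
arm_command:
  rows:
    - [[-0.01,-0.1,0],[0,0,0],0.3]
    - [[0,0,-0.4],[0,0,0],0.3]
    - [[0,0,-0.4],[0,0,0],0.3]
    - [[0,0,-0.2],[0,0,0],0.3]
    - [[0,0,0],[0,0,0],0.3]

```text
clock: 18.38
tcp_pos: [518.8, -66.6, 87.6]
ee_rot: [-3.141, 0.001, 0.728]
force: [-0.7, -0.3, -2.1]
opening: 44.6
finger_force: 15.0
```

Emit:
arm_command:
  rows:
    - [[0,0,0],[0,0,0],0.3]
    - [[0,0,0],[0,0,0],0.3]

```text
clock: 18.62
tcp_pos: [519.9, -66.6, 89.0]
ee_rot: [3.14, -0.001, 0.728]
force: [1.0, -0.6, -2.9]
opening: 44.7
finger_force: 15.0
```

Run:
```python
from h import *
s=robot.read_camera("side")[:,:,::-1].copy(); st=robot.read_state();p=st["tcp_pos"];print(p,st["ee_rot"],st["force"])
c=s[200:270,320:410]; cv2.imwrite("pics/s9c.png",cv2.resize(c,None,fx=6,fy=6,interpolation=2))
```

```text
[519.77474209 -66.63917613  88.88639201] [ 3.14025624e+00 -9.72641624e-04  7.27799415e-01] [-0.24916184  0.34534597 -2.54618345]
```

View pics/s9c.png

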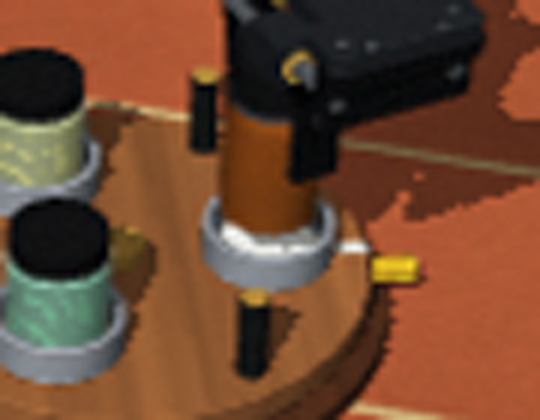

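The jar is centred over the cup (jar centre x≈269, cup centre x≈270 in the crop). A small y correction, then down.

Emit:
arm_command:
  rows:
    - [[-0.01,0.025,0],[0,0,0],0.3]
    - [[0,0,-0.1],[0,0,0],0.3]
    - [[0,0,-0.1],[0,0,0],0.3]
    - [[0,0,0],[0,0,0],0.3]

```text
clock: 19.18
tcp_pos: [518.0, -65.1, 75.3]
ee_rot: [-3.14, 0.001, 0.728]
force: [0.2, -0.6, -2.0]
opening: 44.7
finger_force: 15.0
```

Emit:
arm_command:
  rows:
    - [[0,0,-0.08],[0,0,0],0.3]
    - [[0,0,-0.05],[0,0,0],0.3]
    - [[0,0,0],[0,0,0],0.3]

```text
clock: 19.55
tcp_pos: [518.4, -65.1, 68.0]
ee_rot: [-3.141, 0.0, 0.728]
force: [0.4, -0.5, -2.2]
opening: 44.8
finger_force: 15.0
```

Inside the cup with no side force.

Emit:
arm_command:
  rows:
    - [[0.01,0,-0.03],[0,0,0],0.3]
    - [[0,0,-0.02],[0,0,0],0.3]
    - [[0,0,0],[0,0,0],0.3]

```text
clock: 19.92
tcp_pos: [519.2, -65.1, 65.2]
ee_rot: [-3.142, 0.0, 0.728]
force: [0.3, -0.3, -2.3]
opening: 45.0
finger_force: 15.0
```

Emit:
arm_command:
  rows:
    - [[0,0,-0.01],[0,0,0],0.3]
    - [[0,0,0],[0,0,0],0.3]

```text
clock: 20.18
tcp_pos: [519.2, -65.1, 64.7]
ee_rot: [3.142, 0.0, 0.728]
force: [-0.9, 0.8, -2.4]
opening: 44.4
finger_force: 15.0
```

Emit:
arm_command:
  rows:
    - [[0,0,-0.01],[0,0,0],0.3]
    - [[0,0,0],[0,0,0],0.3]

```text
clock: 20.42
tcp_pos: [519.2, -65.1, 64.1]
ee_rot: [3.142, 0.0, 0.728]
force: [-0.3, 0.2, -1.7]
opening: 44.4
finger_force: 15.0
```

Emit:
arm_command:
  rows:
    - [[0,0,-0.007],[0,0,0],0.3]
    - [[0,0,0],[0,0,0],0.3]

```text
clock: 20.68
tcp_pos: [519.3, -65.1, 63.9]
ee_rot: [3.141, -0.0, 0.728]
force: [-0.8, 0.1, -0.6]
opening: 44.8
finger_force: 15.0
```

The floor is taking the weight. Release and rise.

Emit:
arm_command:
  rows:
    - [[0,0,0],[0,0,0],0.55]
    - [[0,0,0],[0,0,0],0.62]
    - [[0,0,0],[0,0,0],0.65]
    - [[0,0,0],[0,0,0],0.65]

```text
clock: 21.18
tcp_pos: [519.3, -65.1, 63.7]
ee_rot: [3.141, -0.0, 0.728]
force: [1.1, 0.4, -0.1]
opening: 55.9
finger_force: 0.0
```

Emit:
arm_command:
  rows:
    - [[0,0,0.2],[0,0,0],0.65]
    - [[0,0,0.5],[0,0,0],0.65]
    - [[0,0,1],[0,0,0],0.65]
    - [[0,0,1],[0,0,0],0.65]
    - [[0,0,0.5],[0,0,0],0.65]

```text
clock: 21.8
tcp_pos: [520.6, -64.7, 260.2]
ee_rot: [3.137, -0.004, 0.728]
force: [0.0, -0.0, -0.8]
opening: 56.9
finger_force: 0.0
```

Emit:
arm_command:
  rows:
    - [[-0.1,0.9,0],[0,0,0],0.65]
    - [[-0.1,0.9,0],[0,0,0],0.65]
    - [[-0.1,0.9,0],[0,0,0],0.65]
    - [[-0.1,0.9,0],[0,0,0],0.65]
    - [[0,0,0],[0,0,0],0.65]

```text
clock: 22.42
tcp_pos: [493.7, 156.4, 257.1]
ee_rot: [-3.141, -0.003, 0.737]
force: [-0.0, -1.0, -0.4]
opening: 56.4
finger_force: 0.0
```

```bash
python3 m.py t10
python3 - <<'E'
from h import *
t=cv2.imread("pics/t10.png");s=robot.read_camera("side")[:,:,::-1]
a=cv2.resize(t[200:320,190:380],(570,360),interpolation=2)
b=cv2.resize(s[190:290,280:410],(312,240),interpolation=2);b=cv2.copyMakeBorder(b[:,:230],0,120,0,0,0)
cv2.imwrite("pics/f.png",np.hstack([a,b]))
E
```

```text
22.475 [494.5 153.1 256.6] [ 3.141e+00 -1.000e-03  7.330e-01] [-0.09 -1.56  0.28]
[305. 221.] 9 [677.5  -8.1] 98.6 19.7
[320.5 257.5] 6 [579.2 -48.1] 8.7 230.5
[354.5 261.7] 14 [ 567.2 -137.3] 97.5 259.7
[293.4 283.6] 13 [511.1  23.4] 98.1 138.7
[333.1 301.8] 28 [463.  -79.5] 127.6 197.4
```

View pics/f.png

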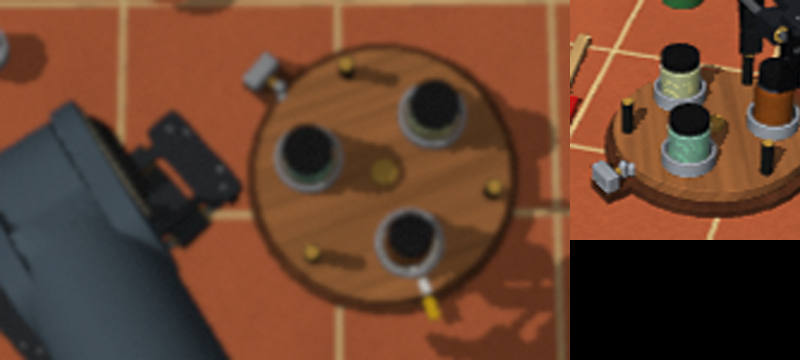

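The amber jar stands upright in the cup at crop (410,240). The white line is still on the yellow mark at (430,300), the posts haven't moved, and the arm is clear.

```bash
python3 -c "
from bench import robot
print(robot.hand_in())"
```

```text
the job is handed in; nothing more can be done
None
```

The carousel is at home against its stop, was pressed at about 12 N for over half a second (highest averaged reading 13 N), and the amber jar stands released in the cup; the job was handed in at about 22.5 s. The catch's click never showed as a force peak, so I judged it home because it stopped dead and the cup stayed on the index mark after release.

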